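# Open the flip-tab filler cap of a liquid tank

### The job

The white liquid tank of the pipetting station is to be topped up: open its filler. Flip the black cap's hinged grey tab upright, unscrew the cap anticlockwise just until you feel its springy end stop push back (how far that is cannot be seen; do not force it past there, and do not pull hard while it is still held), then lift it straight out and set it down gently, plug down, in the round steel dish. Leave the other things on the bench where they are.

Things in the scene. Friction and masses are not known exactly. Their poses are not given: they have to be found in the camera images.
- tank: White plastic tank 140 x 170 mm, top 98 mm high; it cannot be shifted. Origin: centre of its underside, x across its depth (front face -x), y along its length, z up. Carrying handle on the left half (y +15 to +77 mm, up to 133 mm high), hose barb at x +45, y +50 mm (124 mm high). The filler neck with the black cap stands at x -12, y -30 mm.
- neck (a point): Centre of the filler neck's rim, on its vertical axis, 120.5 mm above the bench; neck 62 mm across, bore 55 mm. On the rim lies a black rubber seal, 5 mm high. Two white horns, each 6 mm thick, stand before the neck on the tank's -x side, 32 to 38 mm from the axis, 19 mm apart, up to 134 mm high.
- cap: Loose black screw cap, about 0.1 kg. Origin: centre of the plug's underside, 102 mm above the bench when screwed in; z up; x within 5 degrees of the tank's x. Plug 42 mm across and 24 mm long, with two lugs at +y and -y reaching 26 mm from the axis near its lower end; a bar under it meets the end stop. Play in the neck 0.8 mm to each side.
- cap_rim (a point): Centre of the top of the cap's ribbed rim (62 mm across, 24 to 33 mm above the cap's origin). It unscrews anticlockwise from above with up to 0.2 N m, rising 2 mm, pushed up by the seal (5 N). A springy end stop (2 N m/rad, bears 0.12 N m) comes after 33 to 83 degrees: it differs from tank to tank, unseen. Only at it, or up to 4 degrees short, does the cap lift; 32 mm clears the neck.
- tab (a joint): Angle of the grey flip tab on the cap, rad: 0 flat on the cap, 1.57 upright (its limit). Stiff hinge (0.06 N m), stays where it is left. Flat, it points to the cap's -x and ends 58 mm from the cap's axis, 27 mm beyond the rim, with free space below and beside that end. Flat, a rib under it lies between the tank's horns, so the cap cannot be turned.
- tab_hinge (a point): Middle of the tab's hinge pin, on the cap's axis, 38.5 mm above the cap's origin; the pin runs along the cap's y. Upright, the grey tab (bar 22 mm wide, 8 mm thick) stands centred on the cap's axis up to 58 mm above the pin, broad faces to the cap's +x and -x. Its rib (33 to 38 mm above the pin) then juts 10 mm to -x: the clear grip is the top 18 mm.
- tab_end (a point): Point in the tab (mid width, mid thickness), 48 mm from the hinge pin and 10 mm from the tab's free end. With the tab flat it lies about 140 mm above the bench.
- dish: Loose round shallow dish of plain steel, 118 mm across the rim, 14 mm high, base and wall 3 mm, inner floor about 102 mm across, 0.35 kg. Origin: centre of its underside, z up.
- beaker: Bystander: small glass beaker, 48 x 52 x 60 mm. Origin: centre of its underside.
- bottle: Bystander: amber screw-cap bottle, 50 mm across, 108 mm high. Origin: centre of its underside.
- marker: Bystander: black marker lying on the bench, 138 mm along its y, 13 mm thick. Origin: centre of its underside.
- timer: Bystander: bench timer standing on edge, 22 x 66 x 58 mm. Origin: centre of its underside.
- tape: Bystander: roll of label tape lying flat, 80 mm across, 19 mm high. Origin: centre of its underside.

How it is judged:
By the outcome, as a careful person would: the job done as asked, in the order asked, and still so for the second after the job is handed in, with the robot touching nothing.
It also fails if it takes over 72 s, if anything falls off the work surface, if the arm or the gripper's body presses on something with over 40 N, if the wrist force passes 120 N, or if a joint passes its speed limit or range.

### The arm

A 6-joint arm with a two-finger parallel gripper is mounted at the origin on a cart in front of the work surface, level with it; the furniture and walls round the work are solid. World frame = base frame: x ahead of the robot, y to its left, z up, the work surface at z = 0. Lengths are in m, angles in rad, forces in N, time in s.
With the tool pointing down it reaches from about 0.25 to 0.725 m from the base axis. Payload 4 kg.
Tool frame: the origin (TCP) lies at the very end of the fingers, on their centre line; the grasp point (between the pads) lies 19 mm behind it (bot.pinch_z is the distance from the TCP to the grasp point, in m); z points along the fingers, x is the direction in which the jaws open and shut, and the axes are right-handed (so a half turn about z gives the same grasp; the last joint's range is limited). The gripper opens to 85 mm and grips with 20 to 120 N. Pads are 22 mm wide; open, the fingers measure 114 mm over their backs; the gripper's body (76 mm by 85 mm) begins 54 mm behind the grasp point. The pads swing forward as they close: fully open they stand 13 mm farther back than shut.
Start: joints at [1.338, 0.241, 0.005, 1.335, 0, 1.571], TCP at [0.115, 0.487, 0.231] pointing down, gripper open.
Joint ranges: [-2.72, 2.72], [-1.05, 1.87], [-1.09, 1.28], [-1.99, 2.15], [-1.42, 1.44], [-3.14, 3.14]. Speed limits (rad/s): [2.79, 2.79, 3.14, 3.14, 3.14, 3.14].

### API

Orientations are given as a unit quaternion [x, y, z, w].
In Python, from workcell import bot gives the robot as it stands. The module is installed in compiled form; this text tells all that it offers.
- The arm moves only by the shell command python3 -m inch 'ROWS'. ROWS is JSON, a list of rows, each a list of 7 numbers: the shift along the tool's x, y, z scaled (see below), then the turn, a rotation vector about the tool's x, y, z scaled (see below), then the gripper command: -1 is fully open, 1 is shut, values between are in proportion. In form: [[x, y, z, wx, wy, wz, gripper], ...]. A call has exactly 8 rows; each row shifts and turns the commanded pose from where the row before left it, along the tool's axes as they then stand; what a row does not reach is not made up. The controller multiplies each number of a shift by 2.5 cm and each number of a turn by 180 degrees. A row lasts 1/10 s, in which the tool goes at most 50 mm and 8.59 degrees, less where a joint would pass 70% of its speed; a pose out of reach is approached as far as the arm can. A call with a number of a shift or a turn outside -1 to 1 is refused whole. A call with a gripper value outside its range is refused whole. The fingers move at their own pace and stop on an object; the grip force is fixed at half the most. Time passes only in rows, so rows that do not move let the fingers close, or fill a call up. It gives the time, the measured TCP pose, the force and the opening at its end, in the units of the state.
- bot.get_obs(): the state, without advancing time (a new reading comes with each control period).
- bot.camera(name): name is "scene" or "top" or "wrist"; returns (picture, depth): 480x640x3 uint8, blue, green, red; 480x640 float32, m along the optical axis (not along the pixel's ray), 0 where there is no reading.
- bot.get_calibration(name): a dict with "vfov" (degrees; the focal length in pixels is half the picture's height over the tangent of half this angle, whatever the lens; pixels are square), "cx", "cy" (the principal point, pixels), "dist_coeffs" ([k1, k2, p1, p2, k3] as OpenCV has them; the pictures are not rectified), "R" (3x3) and "t" (3): a world point X has camera coordinates R X + t. Camera axes: x right, y down, z forward; pixel columns grow to the right and rows downward; lengths in m; the calibration is good to about 2 mm. A picture is of the moment at which its call begins: read the wrist's pose just before it. get_calibration takes no time and is no camera call; for the wrist camera it gives the pose at the moment of the call.
- bot.job_done(): hands the job in, once; it reports no verdict.
The state is a dict: "clock": time; "joint_pos": joint angles; "joint_vel": joint speeds; "tau": joint torques, N m; "eef_pos": TCP position; "tool_rot": TCP orientation; "ft_force": force on the tool from outside, world axes, zero at the start; "ft_torque": the same for the moment, N m; "grip_width": finger opening in m.
Only numpy, scipy, OpenCV 4.12 (cv2) and the standard library are available. Lean on these libraries where they do the work, as an engineer would, in place of code of your own. Each camera call takes 0.05 s, during which the arm holds its last target.

## Working session

There is one attempt and no reset: what is moved stays moved. The work goes in short steps, Python scripts to look and compute and a shell command to move; the robot and the scene stay as the last step left them, time stands still between calls to the robot, and variables do not carry over. Pictures are saved under pics/ and viewed, and the job is handed in when it is done.

```bash
mkdir -p pics; ls
cat > h.py <<'E'
import numpy as np, cv2
from workcell import bot
def K(n):
    c=bot.get_calibration(n); f=240/np.tan(np.radians(c['vfov'])/2)
    return np.array([[f,0,c['cx']],[0,f,c['cy']],[0,0,1.]]),np.array(c['dist_coeffs'],float),np.array(c['R']),np.array(c['t'])
def ray(n,px,cal=None):
    k,d,R,t=cal or K(n)
    u=cv2.undistortPoints(np.array(px,float).reshape(-1,1,2),k,d).reshape(-1,2)
    v=np.c_[u,np.ones(len(u))]@R   # R^T v
    return -R.T@t, v
def onz(n,px,z,cal=None):
    o,v=ray(n,px,cal); s=(z-o[2])/v[:,2]; return o+v*s[:,None]
def dep(n,px,D,cal=None):
    k,d,R,t=cal or K(n)
    o,v=ray(n,px,cal); return np.array([o+v[i]*D[int(p[1]),int(p[0])] for i,p in enumerate(px)])
def proj(n,X,cal=None):
    k,d,R,t=cal or K(n)
    return cv2.projectPoints(np.array(X,float).reshape(-1,1,3),cv2.Rodrigues(R)[0],t,k,d)[0].reshape(-1,2)
E
python3 - <<'E'
from h import *
for n in ('scene','top','wrist'):
    c=K(n); p,d=bot.camera(n); cv2.imwrite(f'pics/{n}0.png',p); np.savez(f'{n}0.npz',d=d,p=p)
    print(n,(-c[2].T@c[3]).round(3),c[2][2].round(3))
o=bot.get_obs(); print(o)
E
```

```text
pics
scene [-0.026 -0.218  1.28 ] [ 0.463  0.233 -0.855]
top [0.342 0.107 1.28 ] [ 0.213  0.004 -0.977]
wrist [0.036 0.506 0.373] [ 0.308 -0.074 -0.948]
{'clock': 0.15, 'joint_pos': array([1.33800951e+00, 2.41239548e-01, 4.03046869e-03, 1.33520606e+00,
       2.27410864e-05, 1.57081702e+00]), 'joint_vel': array([-0.0016993 , -0.00175104,  0.00351466, -0.00139538, -0.00177687,
        0.0011583 ]), 'tau': array([ 8.54942555e-04, -3.72635078e+01,  2.52638340e+01,  1.24076492e-02,
        5.82382791e-05, -3.42641691e-06]), 'eef_pos': array([0.11522683, 0.486045  , 0.23061643]), 'tool_rot': array([ 7.84445477e-01,  6.20197258e-01, -6.41976553e-04,  4.93085023e-04]), 'ft_force': array([ 0.10692496, -0.10757974, -1.08718291]), 'ft_torque': array([ 0.02319657,  0.00452612, -0.0571477 ]), 'grip_width': 0.08523806528724837}
```

View pics/scene0.png

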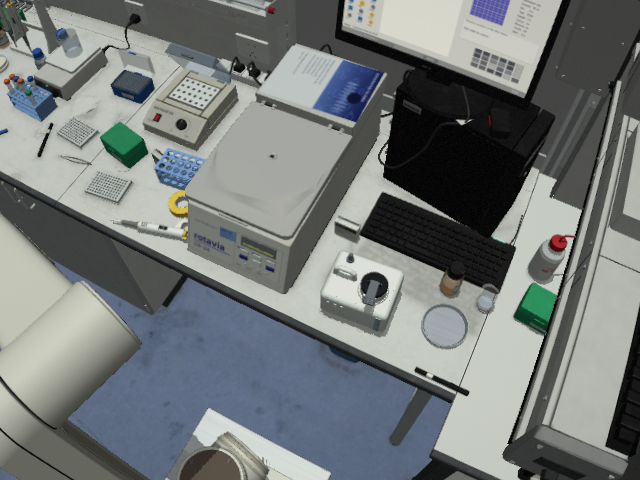

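View pics/top0.png

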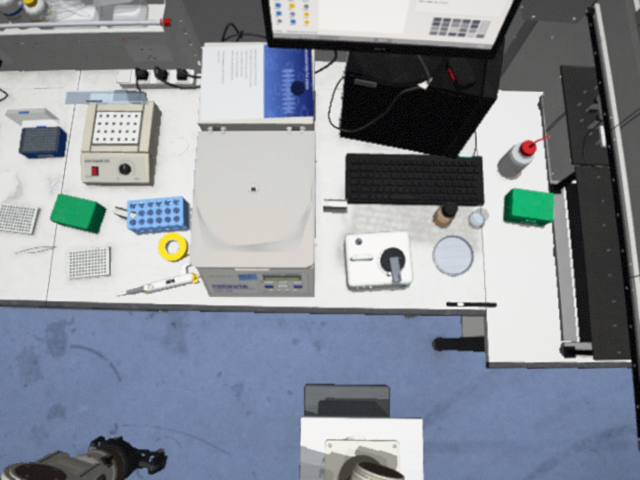

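View pics/wrist0.png

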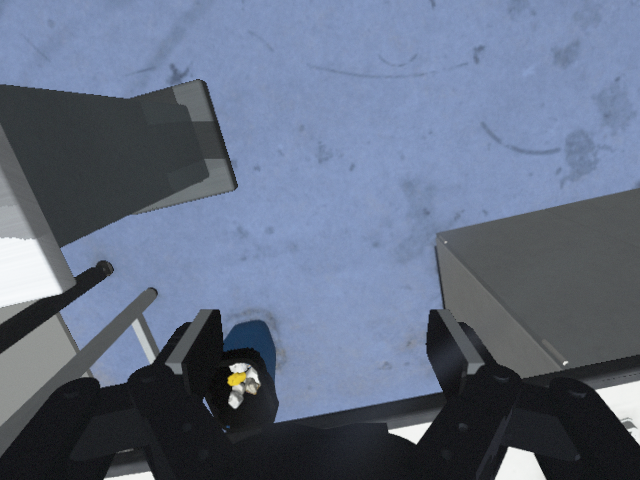

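The scene and top pictures show the tank at about (378,260) in the top view, the cap at (393,262) with its tab pointing towards the robot, and the dish at (453,256). Next I measure from these.

Run:
```python
from h import *
for n in ('top','scene'):
    z=np.load(n+'0.npz'); p,D=z['p'],z['d']; cal=K(n)
    vv,uu=np.mgrid[0:480,0:640]; px=np.c_[uu.ravel(),vv.ravel()].astype(float)
    X=dep(n,px,D,cal).reshape(480,640,3); np.save(n+'X.npy',X)
    def st(nm,m):
        m=m.astype(np.uint8); nn,l,s,c=cv2.connectedComponentsWithStats(m)
        for i in range(1,nn):
            if s[i,4]>25:
                q=X[l==i]; print(n,nm,s[i],q[:,:2].mean(0).round(4),'rng',q.min(0).round(3),q.max(0).round(3), 'rect',cv2.minAreaRect((q[:,:2]*1000).astype(np.float32)))
    box=(X[...,0]>.28)&(X[...,0]<.65)&(X[...,1]<.15)&(X[...,1]>-.3)&(D>0)
    st('tanktop',box&(abs(X[...,2]-.098)<.006))
    st('dish/low',box&(X[...,2]>.006)&(X[...,2]<.025))
    st('cap',box&(X[...,2]>.128)&(X[...,2]<.16))
    c=p[230:290,335:500] if n=='top' else p[240:360,310:510]
    cv2.imwrite(f'pics/{n}c.png',cv2.resize(c,None,fx=4 if n=='top' else 4,fy=4,interpolation=cv2.INTER_CUBIC))
```

```text
top tanktop [ 345  232   68   54 2384] [ 0.559 -0.027] rng [ 0.487 -0.12   0.092] [0.629 0.053 0.104] rect ((559.4569091796875, -35.07054901123047), (137.50123596191406, 167.33767700195312), 4.8876118659973145)
top dish/low [433 235  39  41 229] [ 0.591  -0.2466] rng [ 0.529 -0.3    0.006] [ 0.643 -0.193  0.022] rect ((585.9002685546875, -246.1401824951172), (106.64010620117188, 113.56774139404297), 89.24064636230469)
top dish/low [446 302  28   5 113] [ 0.4516 -0.2645] rng [ 0.445 -0.3    0.006] [ 0.457 -0.227  0.018] rect ((451.0281677246094, -263.5690002441406), (11.169866561889648, 72.8389663696289), 0.30754533410072327)
top cap [381 246  26  36 602] [ 0.5422 -0.0661] rng [ 0.493 -0.098  0.128] [ 0.583 -0.035  0.152] rect ((540.0441284179688, -71.71440887451172), (87.21833801269531, 62.0565299987793), 32.40728759765625)
top cap [352 254  19   5  71] [0.5565 0.0124] rng [ 0.551 -0.009  0.128] [0.562 0.036 0.137] rect ((556.2461547851562, 13.930862426757812), (10.810147285461426, 45.028526306152344), 0.8294945955276489)
top cap [306 277   8   8  53] [0.4903 0.1408] rng [0.483 0.132
[... 1080 characters left out ...]
((449.5576477050781, -263.7742614746094), (72.01172637939453, 15.060405731201172), 87.71630096435547)
scene cap [278 212  39  61 320] [0.5456 0.1346] rng [0.48  0.129 0.128] [0.649 0.15  0.16 ] rect ((563.98291015625, 133.61679077148438), (20.14491844177246, 170.06190490722656), 85.55074310302734)
scene cap [335 265  20   9  78] [0.5532 0.0106] rng [ 0.547 -0.013  0.128] [0.56  0.036 0.137] rect ((553.92578125, 11.37010383605957), (12.944369316101074, 48.77162551879883), 2.3731045722961426)
scene cap [360 271  28  35 656] [ 0.538  -0.0681] rng [ 0.489 -0.098  0.128] [ 0.58  -0.035  0.152] rect ((534.78173828125, -63.187232971191406), (63.62445831298828, 87.71998596191406), 74.35430145263672)
```

Run:
```python
import cv2
print(cv2.imread('pics/topc.png').shape,cv2.imread('pics/scenec.png').shape)
```

```text
(240, 660, 3) (480, 800, 3)
```

View pics/topc.png

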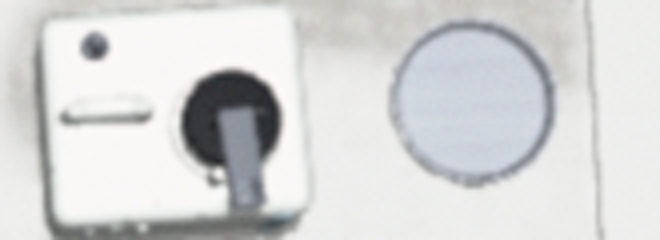

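View pics/scenec.png

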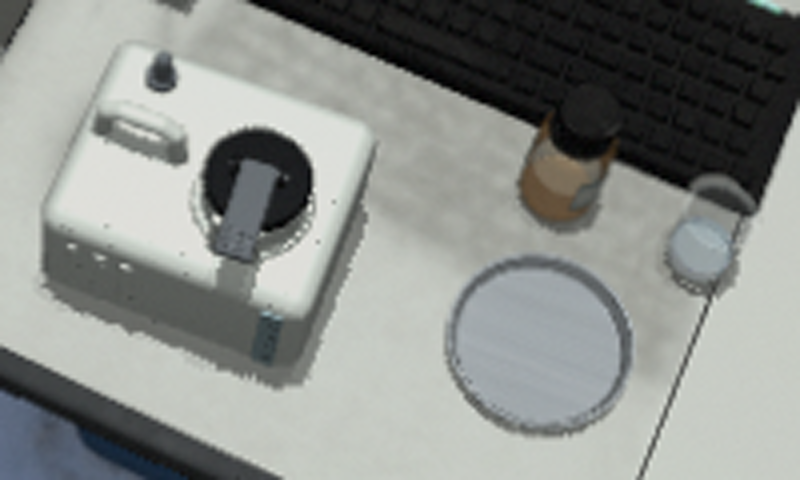

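```bash
python3 -m inch '[[-0.9,0.9,-0.15,0,0,0,-1],[-1,1,-0.15,0,0,0,-1],[-1,1,-0.15,0,0,0,-1],[-1,1,-0.15,0,0,0,-1],[-1,1,-0.15,0,0,0,-1],[-1,1,-0.15,0,0,0,-1],[-1,1,-0.15,0,0,0,-1],[-1,1,-0.15,0,0,0,-1]]'
python3 -m inch '[[-1,0.95,-0.15,0,0,0,-1],[-1,0.95,-0.15,0,0,0,-1],[-1,0.95,-0.15,0,0,0,-1],[-1,0.95,-0.15,0,0,0,-1],[-1,0.95,-0.15,0,0,0,-1],[-1,0.95,-0.15,0,0,0,-1],[-1,0.95,-0.15,0,0,0,-1],[-1,0.95,-0.15,0,0,0,-1]]'
python3 - <<'E'
from h import *
o=bot.get_obs(); print(o['clock'],o['joint_pos'].round(3),o['eef_pos'].round(4),o['tool_rot'].round(3))
E
```

```text
clock: 0.95
eef_pos: [0.2623, 0.2474, 0.2613]
tool_rot: [0.784, 0.62, -0.0, 0.0]
ft_force: [0.4, 0.3, 0.6]
grip_width: 0.0858
clock: 1.75
eef_pos: [0.401, 0.0089, 0.2913]
tool_rot: [0.785, 0.62, -0.0, -0.0]
ft_force: [0.5, 0.8, 1.4]
grip_width: 0.0854
1.75 [ 0.022  0.023 -0.093  1.454  0.     0.255] [0.401  0.0089 0.2913] [ 0.785  0.62  -0.    -0.   ]
```

```bash
python3 -m inch '[[-0.8,0.9,0,0,0,0,-1],[-0.8,0.9,0,0,0,0,-1],[-0.8,0.9,0,0,0,0,-1],[0,0,0,0,0,0.047,-1],[0,0,0,0,0,0.047,-1],[0,0,0,0,0,0.047,-1],[0,0,0,0,0,0.047,-1],[0,0,0,0,0,0.047,-1]]'
python3 -m inch '[[0,0,0,0,0,0.047,-1],[0,0,0,0,0,0.047,-1],[0,0,0,0,0,0.047,-1],[0,0,0,0,0,0.047,-1],[0,0,0,0,0,0.047,-1],[0,0,0,0,0,0.047,-1],[0,0,0,0,0,0.047,-1],[0,0,0,0,0,0.047,-1]]'
python3 -m inch '[[0,0,0,0,0,0.047,-1],[0,0,0,0,0,0.047,-1],[0,0,0,0,0,0.047,-1],[0,0,0,0,0,0.047,-1],[0,0,0,0,0,0.047,-1],[0,0,0,0,0,0.047,-1],[0,0,0,0,0,0,-1],[0,0,0,0,0,0,-1]]'
python3 - <<'E'
from h import *
o=bot.get_obs(); print(o['clock'],o['joint_pos'].round(3),o['eef_pos'].round(4),o['tool_rot'].round(3))
n='wrist'; c=K(n); p,d=bot.camera(n); cv2.imwrite(f'pics/{n}1.png',p); np.savez('wrist1.npz',d=d,p=p,k=c[0],dc=c[1],R=c[2],t=c[3])
E
```

```text
clock: 2.55
eef_pos: [0.4523, -0.0637, 0.2909]
tool_rot: [0.956, 0.292, -0.0, -0.0]
ft_force: [-0.6, -0.4, 0.1]
grip_width: 0.0856
clock: 3.35
eef_pos: [0.4523, -0.0636, 0.2909]
tool_rot: [0.957, -0.29, -0.0, 0.0]
ft_force: [-0.2, -1.5, -0.4]
grip_width: 0.0856
clock: 4.15
eef_pos: [0.4524, -0.0636, 0.2911]
tool_rot: [0.744, -0.669, -0.0, 0.0]
ft_force: [0.5, -0.4, 0.5]
grip_width: 0.0854
4.15 [-0.14   0.136  0.03   1.465  0.     2.896] [ 0.4524 -0.0636  0.2911] [ 0.744 -0.669 -0.     0.   ]
```

View pics/wrist1.png

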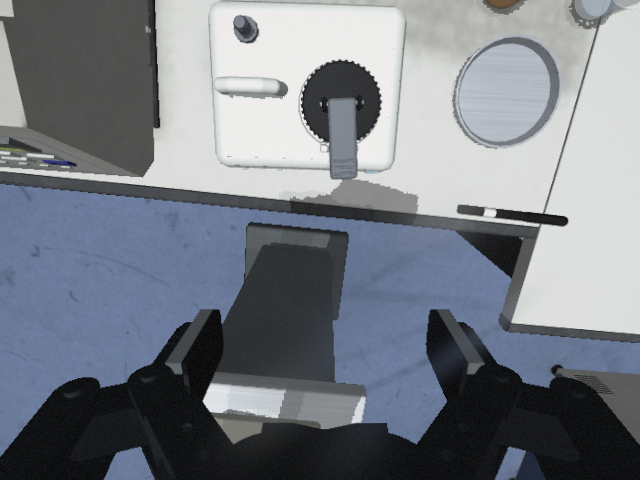

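The wrist picture shows the cap at (341,103), the tab reaching down to (344,178), and the dish at (507,92).

Run:
```python
from h import *
z=np.load('wrist1.npz'); p,D=z['p'],z['d']; cal=(z['k'],z['dc'],z['R'],z['t'])
vv,uu=np.mgrid[0:480,0:640]; X=dep('w',np.c_[uu.ravel(),vv.ravel()].astype(float),D,cal).reshape(480,640,3)
box=(uu>290)&(uu<390)&(vv>50)&(vv<185)
g=p.max(2)
# cap black
m=(box&(g<60)).astype(np.uint8); n,l,s,c=cv2.connectedComponentsWithStats(m); i=1+np.argmax(s[1:,4])
cn=cv2.findContours((l==i).astype(np.uint8),0,cv2.CHAIN_APPROX_NONE)[0][0]; h=cv2.convexHull(cn).reshape(-1,2)
hp=onz('w',h,0.135,cal); print('cap circ',cv2.minEnclosingCircle((hp[:,:2]*1000).astype(np.float32)), X[...,2][l==i].min(),np.median(X[...,2][l==i]))
up=hp; A=np.c_[2*up[:,:2],np.ones(len(up))]; b=(up[:,:2]**2).sum(1); q=np.linalg.lstsq(A,b,rcond=None)[0]; print('fit',q[:2],np.sqrt(q[2]+q[0]**2+q[1]**2))
# tab grey
m=(box&(g>70)&(g<170)&(X[...,2]>.138)).astype(np.uint8); m=cv2.morphologyEx(m,cv2.MORPH_OPEN,np.ones((5,5)));n,l,s,c=cv2.connectedComponentsWithStats(m); i=1+np.argmax(s[1:,4]); print('tab',s[i])
q=X[l==i]; print(np.median(q[:,2]))
tp=onz('w',np.c_[uu[l==i],vv[l==i]],.1445,cal)[:,:2]*1000
print(cv2.minAreaRect(tp.astype(np.float32)), cv2.boxPoints(cv2.minAreaRect(tp.astype(np.float32))).round(1))
# dish rim
m=(uu>430)&(uu<580)&(vv>25)&(vv<160)&(X[...,2]>.009)&(X[...,2]<.02)
q=X[m][:,:2]*1000; print('dish',cv2.minEnclosingCircle(q.astype(np.float32)))
m=(X[...,2]>.085)&(X[...,2]<.105)&(uu>200)&(uu<410); q=X[m][:,:2]*1000; print('tank',cv2.minAreaRect(q.astype(np.float32)))
```

```text
cap circ ((548.5377197265625, -65.3970947265625), 31.16753387451172) 0.09705775721091597 0.1352887284063693
fit [ 0.54873185 -0.06533739] 0.03087872764714228
tab [ 328   98   30   82 2250]
0.14467407253467054
((521.76123046875, -69.70291900634766), (61.523399353027344, 21.865388870239258), 8.554184913635254) [[489.7 -63.5]
 [493.  -85.1]
 [553.8 -75.9]
 [550.6 -54.3]]
dish ((586.6934814453125, -252.2141876220703), 59.376956939697266)
tank ((557.6013793945312, -34.7811279296875), (141.69923400878906, 171.09327697753906), 4.2064290046691895)
```

```bash
python3 -m inch '[[0,0,0,0,0,-0.013,-1],[0,0,0,0.046,0,0,-1],[0,0,0,0.046,0,0,-1],[0,0,0,0.046,0,0,-1],[0,0,0,0.046,0,0,-1],[0,0,0,0.046,0,0,-1],[0,0,0,0,0,0,-1],[0,0,0,0,0,0,-1]]'
cat > st.py <<'E'
from h import *
from scipy.spatial.transform import Rotation as Ro
o=bot.get_obs(); r=Ro.from_quat(o['tool_rot']).as_matrix()
print(round(o['clock'],2),'q',o['joint_pos'].round(3),'p',o['eef_pos'].round(4),'w',round(o['grip_width'],4),'\nF',o['ft_force'].round(2),'T',o['ft_torque'].round(3),'\nx',r[:,0].round(3),'z',r[:,2].round(3))
def togo(X):
    print('shift units',(r.T@(np.array(X)-o['eef_pos'])/.025).round(3))
E
python3 st.py
```

```text
clock: 5.0
eef_pos: [0.452, -0.0639, 0.2916]
tool_rot: [0.708, -0.612, 0.231, -0.266]
ft_force: [1.3, -0.2, 0.6]
grip_width: 0.0857
5.0 q [-0.349 -0.351 -0.641  0.622  0.317  2.757] p [ 0.452  -0.0639  0.2916] w 0.0857 
F [ 1.26 -0.16  0.64] T [-0.131  0.477 -0.031] 
x [ 0.143 -0.99   0.001] z [ 0.653  0.094 -0.751]
```

Run:
```python
from st import *
togo([.4546,-.0797,.117])
```

```text
5.0 q [-0.349 -0.351 -0.641  0.622  0.317  2.757] p [ 0.452  -0.0639  0.2916] w 0.0857 
F [ 1.26 -0.16  0.64] T [-0.131  0.477 -0.031] 
x [ 0.143 -0.99   0.001] z [ 0.653  0.094 -0.751]
shift units [0.634 4.6   5.254]
```

```bash
python3 -m inch '[[0.1,0.65,0.75,0,0,0,1],[0.1,0.65,0.75,0,0,0,1],[0.1,0.65,0.75,0,0,0,1],[0.1,0.65,0.75,0,0,0,1],[0.1,0.65,0.75,0,0,0,1],[0.1,0.65,0.75,0,0,0,1],[0.03,0.7,0.75,0,0,0,1],[0,0,0,0,0,0,1]]'
python3 - <<'E'
from st import *
togo([.4546,-.0797,.117])
togo([.4872,-.0748,.117])
E
```

```text
clock: 5.8
eef_pos: [0.4576, -0.0797, 0.1154]
tool_rot: [0.708, -0.612, 0.229, -0.266]
ft_force: [-0.3, 0.2, 0.3]
grip_width: -0.0002
5.8 q [-0.397 -0.041 -0.969  0.     0.347  2.717] p [ 0.4576 -0.0797  0.1154] w -0.0002 
F [-0.32  0.23  0.29] T [-0.084  0.637  0.016] 
x [ 0.145 -0.989 -0.001] z [ 0.651  0.096 -0.753]
shift units [-0.015  0.048 -0.124]
shift units [-0.02  -0.945  0.744]
```

```bash
python3 -m inch '[[0,-0.2,0.15,0,0,0,1],[0,-0.25,0.2,0,0,0,1],[0,-0.25,0.2,0,0,0,1],[0,-0.25,0.2,0,0,0,1],[0,0,0,0,0,0,1],[0,0,0,0,0,0,1],[0,0,0,0,0,0,1],[0,0,0,0,0,0,1]]'
python3 - <<'E'
from st import *
a=np.radians(8.6); 
for (x,z) in [(-52,10-8),(-41.5,24.9),(-15,46)]:
    togo([.5485+x/1000*np.cos(a),-.0655+x/1000*np.sin(a),.1405+z/1000])
p,d=bot.camera('wrist'); cv2.imwrite('pics/w2.png',p)
p,d=bot.camera('scene'); cv2.imwrite('pics/s2.png',cv2.resize(p[200:380,280:480],None,fx=3,fy=3))
E
```

```text
clock: 6.6
eef_pos: [0.4848, -0.0748, 0.1183]
tool_rot: [0.707, -0.612, 0.231, -0.267]
ft_force: [0.1, -0.5, 0.3]
grip_width: 0.0
6.6 q [-3.47e-01  1.00e-03 -9.25e-01 -1.50e-02  3.17e-01  2.76e+00] p [ 0.4848 -0.0748  0.1183] w 0.0 
F [ 0.08 -0.48  0.3 ] T [-0.118  0.622  0.023] 
x [ 0.143 -0.99  -0.   ] z [ 0.654  0.095 -0.75 ]
shift units [ 0.011 -1.013 -0.398]
shift units [ 0.008 -1.933 -0.808]
shift units [ 1.000e-03 -3.287e+00 -7.410e-01]
```

View pics/w2.png

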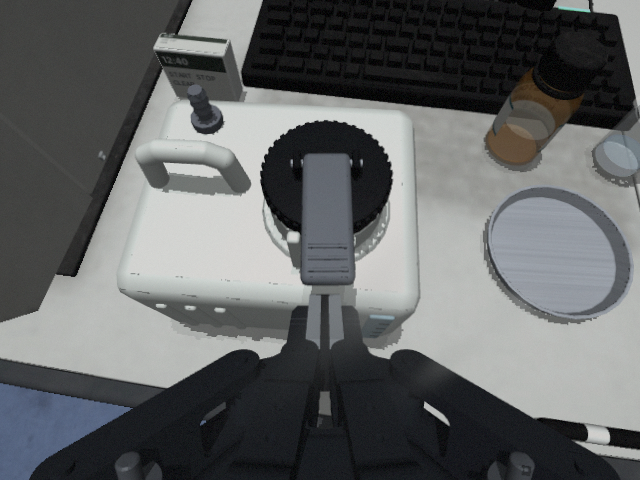

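View pics/s2.png

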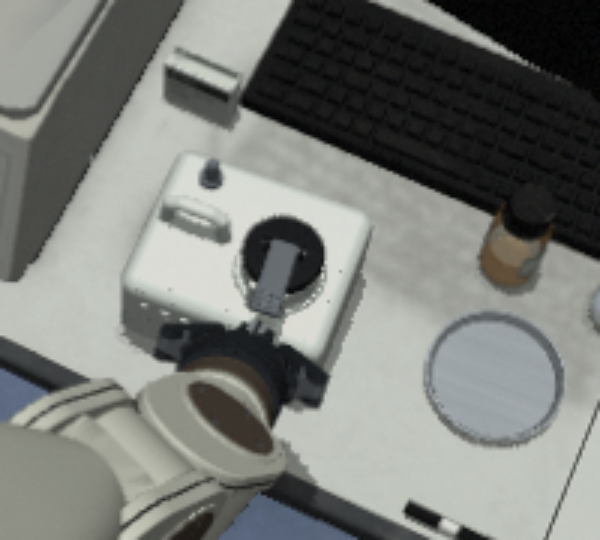

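The wrist view shows the closed fingertips tucked centrally under the tab's end at (327,290). Next I lift it.

```bash
python3 -m inch '[[0,-0.24,-0.1,0,0,0,1],[0,-0.24,-0.1,0,0,0,1],[0,-0.24,-0.1,0,0,0,1],[0,-0.24,-0.1,0,0,0,1],[0,-0.24,-0.1,0,0,0,1],[0,-0.24,-0.1,0,0,0,1],[0,-0.24,-0.1,0,0,0,1],[0,-0.24,-0.1,0,0,0,1]]'
python3 - <<'E'
from st import *
a=np.radians(8.6)
for (x,z) in [(-41.5,24.9),(-15,46)]:
    togo([.5485+x/1000*np.cos(a),-.0655+x/1000*np.sin(a),.1405+z/1000])
# rows for rotation about hinge: current to vertical
from math import *
ph=degrees(acos(-r[2,2])); print(ph)
n=8; d=radians(ph/n)
# hinge in tool frame (y,z): along z 46, y -15
hy,hz=-.015,.046
# R_x(-d): new tcp = h - R h
c,s=cos(-d),sin(-d)
print((np.array([hy-(c*hy-s*hz),hz-(s*hy+c*hz)])/.025).round(3), -d/pi)
p,d=bot.camera('wrist'); cv2.imwrite('pics/w3.png',p)
E
```

```text
clock: 7.5
eef_pos: [0.5085, -0.0715, 0.1662]
tool_rot: [0.707, -0.612, 0.232, -0.268]
ft_force: [-0.4, -0.3, -0.8]
grip_width: 0.0001
7.5 q [-0.313 -0.061 -0.808  0.154  0.297  2.788] p [ 0.5085 -0.0715  0.1662] w 0.0001 
F [-0.41 -0.3  -0.78] T [-0.195  0.905 -0.062] 
x [ 0.144 -0.99   0.   ] z [ 0.655  0.095 -0.749]
shift units [ 0.001  0.052 -0.004]
shift units [-0.005 -1.301  0.065]
41.45712748800514
[-0.169 -0.047] -0.02878967186667024
```

View pics/w3.png

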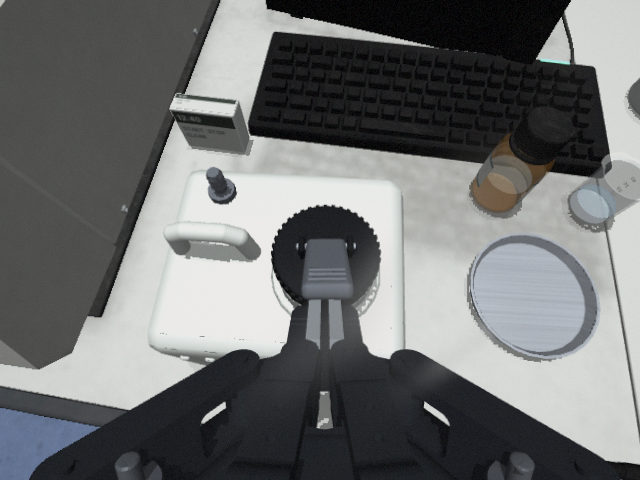

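```bash
python3 -m inch '[[0,-0.17,-0.047,-0.0288,0,0,1],[0,-0.17,-0.047,-0.0288,0,0,1],[0,-0.17,-0.047,-0.0288,0,0,1],[0,-0.17,-0.047,-0.0288,0,0,1],[0,-0.17,-0.047,-0.0288,0,0,1],[0,-0.17,-0.047,-0.0288,0,0,1],[0,-0.17,-0.047,-0.0288,0,0,1],[0,-0.17,-0.047,-0.0288,0,0,1]]'
python3 - <<'E'
from st import *
a=np.radians(8.6)
for (x,z) in [(-15,46),(-12,46)]:
    togo([.5485+x/1000*np.cos(a),-.0655+x/1000*np.sin(a),.1405+z/1000])
p,d=bot.camera('wrist'); cv2.imwrite('pics/w4.png',p)
E
```

```text
clock: 8.35
eef_pos: [0.5355, -0.0675, 0.1879]
tool_rot: [0.756, -0.654, -0.001, 0.001]
ft_force: [-0.3, -0.3, -0.3]
grip_width: 0.0004
8.35 q [-1.250e-01  3.420e-01  3.000e-02  1.261e+00 -1.000e-03  2.872e+00] p [ 0.5355 -0.0675  0.1879] w 0.0004 
F [-0.31 -0.26 -0.29] T [ 0.04   0.28  -0.036] 
x [ 0.144 -0.99   0.001] z [-0.002 -0.001 -1.   ]
shift units [-0.001  0.072  0.056]
shift units [-0.002 -0.048  0.056]
```

View pics/w4.png

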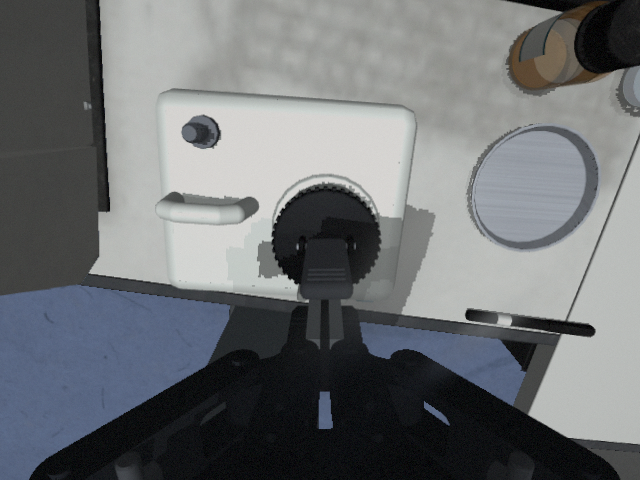

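```bash
python3 -m inch '[[0,-0.06,0,0,0,0,1],[0,-0.06,0,0,0,0,1],[0,0,0,0,0,0,1],[0,-0.06,0,0,0,0,1],[0,0,0,0,0,0,1],[0,0,0,0,0,0,1],[0,0,0,0,0,0,1],[0,0,0,0,0,0,1]]'
python3 - <<'E'
from st import *
z=None
n='wrist';c=K(n); p,d=bot.camera(n); cv2.imwrite('pics/w5.png',p)
for v in range(230,310,6): print(v,dep(n,[(325,v)],d,c).round(4), p[v,325])
p,d=bot.camera('scene'); cv2.imwrite('pics/s5.png',cv2.resize(p[200:350,300:460],None,fx=4,fy=4))
E
```

```text
clock: 9.2
eef_pos: [0.5385, -0.0671, 0.1871]
tool_rot: [0.756, -0.654, -0.0, 0.001]
ft_force: [-3.9, -0.9, 2.7]
grip_width: -0.0001
9.2 q [-1.240e-01  3.480e-01  3.600e-02  1.260e+00 -1.000e-03  2.874e+00] p [ 0.5385 -0.0671  0.1871] w -0.0001 
F [-3.95 -0.85  2.74] T [-0.115  0.79   0.071] 
x [ 0.144 -0.99   0.   ] z [-0.001 -0.    -1.   ]
230 [[ 0.5609 -0.0635  0.1343]] [20 22 21]
236 [[ 0.5576 -0.064   0.1349]] [17 14 13]
242 [[ 0.5537 -0.0646  0.134 ]] [18 12 16]
248 [[ 0.5549 -0.0644  0.1477]] [39 34 34]
254 [[ 0.5556 -0.0642  0.159 ]] [41 39 36]
260 [[ 0.5566 -0.0641  0.1697]] [38 35 32]
266 [[ 0.5564 -0.0641  0.1769]] [36 33 32]
272 [[ 0.5568 -0.064   0.1847]] [50 47 44]
278 [[ 0.5583 -0.0638  0.1945]] [45 45 40]
284 [[ 0.5561 -0.0641  0.1954]] [51 46 45]
290 [[ 0.5548 -0.0643  0.1984]] [65 60 58]
296 [[ 0.5525 -0.0646  0.1992]] [59 55 54]
302 [[ 0.5496 -0.065   0.1987]] [19 21 20]
308 [[ 0.5491 -0.0651  0.2028]] [28 28 29]
```

View pics/w5.png

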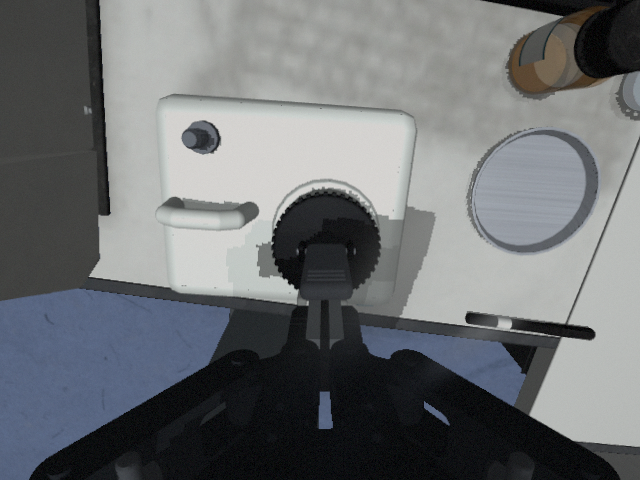

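View pics/s5.png

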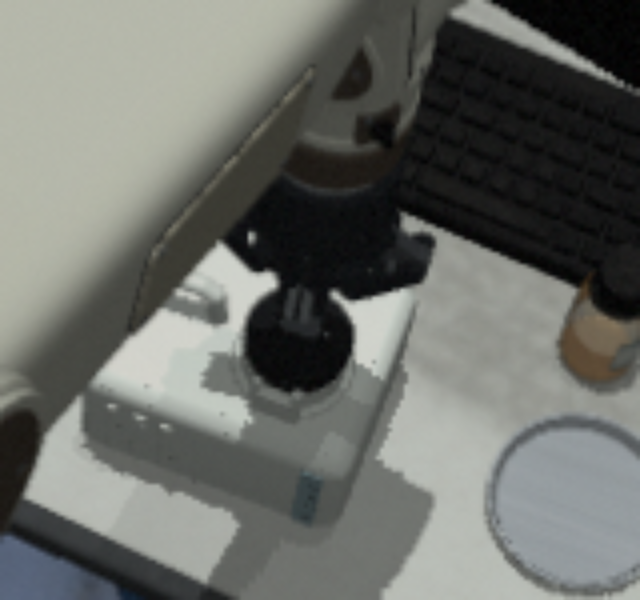

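```bash
python3 -m inch '[[0,0.3,0,0,0,0,1],[0,0,-1,0,0,0,-1],[0,0,-1,0,0,0,-1],[0,0,-0.5,0,0,0,-1],[0,0,0,0,0,0,-1],[0,0,0,0,0,0,-1],[0,0,0,0,0,0,-1],[0,0,0,0,0,0,-1]]'
python3 - <<'E'
from st import *
togo([.5485,-.0655,.2485])
n='wrist';c=K(n); p,d=bot.camera(n); cv2.imwrite('pics/w6.png',p); np.savez('wrist6.npz',d=d,p=p,k=c[0],dc=c[1],R=c[2],t=c[3])
E
```

```text
clock: 10.1
eef_pos: [0.531, -0.068, 0.248]
tool_rot: [0.756, -0.654, -0.001, 0.001]
ft_force: [-0.2, 0.5, -0.3]
grip_width: 0.0854
10.1 q [-0.127  0.308  0.139  1.405 -0.     2.87 ] p [ 0.531 -0.068  0.248] w 0.0854 
F [-0.23  0.52 -0.29] T [-0.031  0.021  0.038] 
x [ 0.144 -0.99  -0.001] z [-0.003  0.    -1.   ]
shift units [ 0.003 -0.707 -0.021]
```

View pics/w6.png

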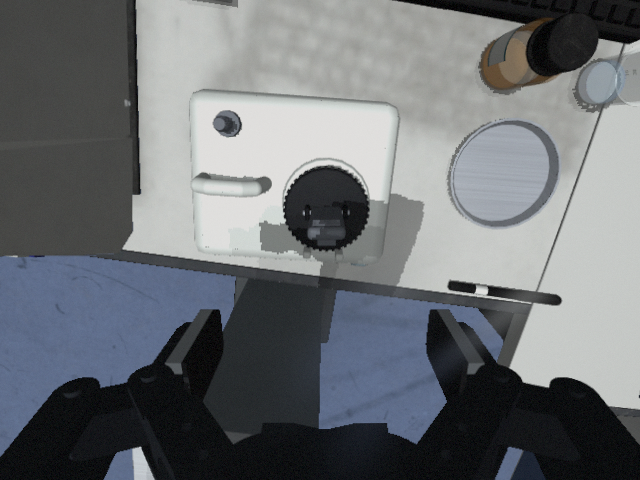

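Run:
```python
from h import *
z=np.load('wrist6.npz'); p,D=z['p'],z['d']; cal=(z['k'],z['dc'],z['R'],z['t'])
vv,uu=np.mgrid[0:480,0:640]; X=dep('w',np.c_[uu.ravel(),vv.ravel()].astype(float),D,cal).reshape(480,640,3)
box=(uu>275)&(uu<385)&(vv>155)&(vv<262)
m=box&(X[...,2]>.128)&(X[...,2]<.139)
# rim
cn=np.c_[uu[m],vv[m]].astype(np.int32); h=cv2.convexHull(cn).reshape(-1,2); hp=onz('w',h,.135,cal)
print('cap',cv2.minEnclosingCircle((hp[:,:2]*1000).astype(np.float32)))
A=np.c_[2*hp[:,:2],np.ones(len(hp))]; q=np.linalg.lstsq(A,(hp[:,:2]**2).sum(1),rcond=None)[0]; print('fit',q[:2])
for lo,hi in [(.15,.165),(.165,.18),(.18,.192),(.195,.203)]:
    m=box&(X[...,2]>lo)&(X[...,2]<hi); q=X[m]; print(lo,m.sum(),q.mean(0).round(4), q.min(0).round(4),q.max(0).round(4), cv2.minAreaRect((q[:,:2]*1000).astype(np.float32)), uu[m].min(),uu[m].max(),vv[m].min(),vv[m].max())
cv2.imwrite('pics/w6c.png',cv2.convertScaleAbs(cv2.resize(p[155:265,270:390],None,fx=5,fy=5),alpha=2))
```

```text
cap ((546.0381469726562, -65.39556121826172), 36.33324432373047)
fit [ 0.54751394 -0.06596269]
0.15 122 [ 0.5545 -0.0652  0.1568] [ 0.5505 -0.0757  0.1501] [ 0.5561 -0.0545  0.165 ] ((553.8969116210938, -64.84397888183594), (3.0292165279388428, 21.505876541137695), 10.274654388427734) 310 342 210 215
0.165 270 [ 0.5494 -0.0655  0.1749] [ 0.5385 -0.0759  0.1653] [ 0.5573 -0.0543  0.1797] ((547.66015625, -65.90068054199219), (17.294614791870117, 21.823719024658203), 8.219413757324219) 309 344 214 244
0.18 145 [ 0.5564 -0.0647  0.1864] [ 0.5517 -0.0754  0.1807] [ 0.5582 -0.0542  0.1919] ((555.4859619140625, -64.44223022460938), (3.502561569213867, 21.564180374145508), 11.021435737609863) 308 344 219 225
0.195 500 [ 0.5532 -0.0651  0.1977] [ 0.5481 -0.0758  0.195 ] [ 0.5582 -0.0543  0.2003] ((553.1754150390625, -64.88134765625), (8.420766830444336, 21.65675163269043), 10.422708511352539) 307 345 223 238
```

View pics/w6c.png

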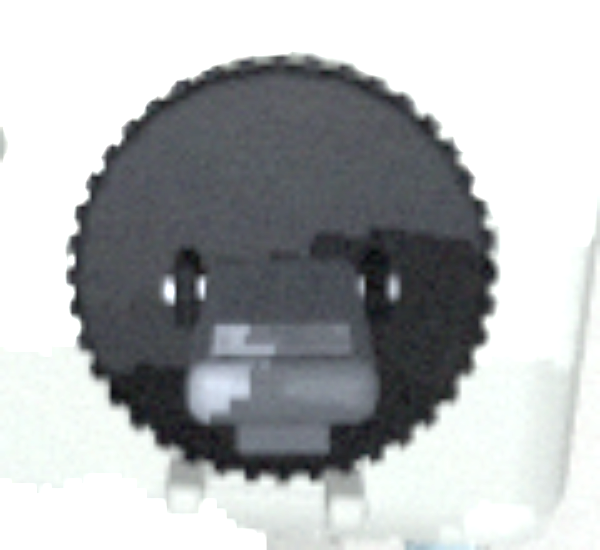

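```bash
python3 -m inch '[[0,-0.74,0,0,0,0,-1],[0,0,0.8,0,0,0,-1],[0,0,0.9,0,0,0,-1],[0,0,0.9,0,0,0,-1],[0,0,0,0,0,0,-1],[0,0,0,0,0,0,-0.2],[0,0,0,0,0,0,-0.2],[0,0,0,0,0,0,-0.2]]'
python3 - <<'E'
from st import *
togo([.5492,-.0654,.182])
n='wrist';c=K(n); p,d=bot.camera(n); cv2.imwrite('pics/w7.png',p)
E
```

```text
clock: 10.95
eef_pos: [0.5507, -0.0655, 0.1857]
tool_rot: [0.756, -0.654, 0.001, -0.0]
ft_force: [-0.4, 0.6, 0.6]
grip_width: 0.0513
10.95 q [-0.118  0.37   0.064  1.264 -0.     2.879] p [ 0.5507 -0.0655  0.1857] w 0.0513 
F [-0.4   0.56  0.63] T [-0.038  0.03   0.02 ] 
x [ 0.144 -0.99   0.001] z [ 0.001 -0.    -1.   ]
shift units [-0.014  0.058  0.148]
```

View pics/w7.png

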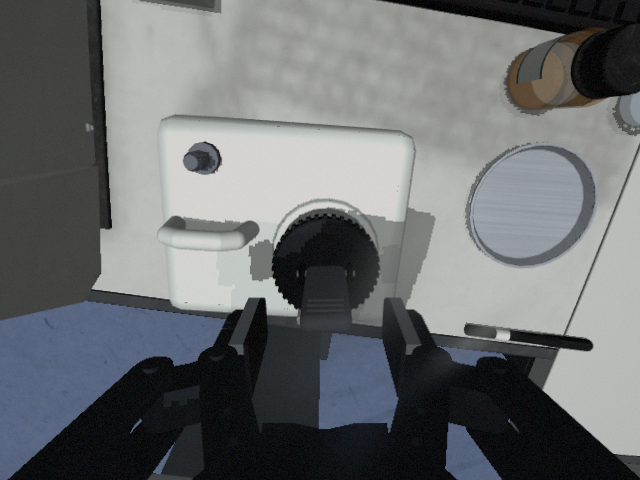

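The tab at (325,305) stands centred between the fingers. I go down 3.5 mm and close.

```bash
python3 -m inch '[[0,0.04,0.14,0,0,0,-0.2],[0,0,0,0,0,0,-0.2],[0,0,0,0,0,0,1],[0,0,0,0,0,0,1],[0,0,0,0,0,0,1],[0,0,0,0,0,0,1],[0,0,0,0,0,0,1],[0,0,0,0,0,0,1]]'
python3 st.py
```

```text
clock: 11.8
eef_pos: [0.5488, -0.0658, 0.181]
tool_rot: [0.756, -0.654, -0.0, 0.001]
ft_force: [-0.9, -1.0, 2.7]
grip_width: 0.0203
11.8 q [-1.190e-01  3.710e-01  5.300e-02  1.254e+00 -1.000e-03  2.879e+00] p [ 0.5488 -0.0658  0.181 ] w 0.0203 
F [-0.91 -1.01  2.65] T [-0.278  0.175  0.026] 
x [ 0.144 -0.99   0.   ] z [-0.001 -0.001 -1.   ]
```

```bash
python3 -m inch '[[0,0,0,0,0,-0.02,1],[0,0,0,0,0,-0.02,1],[0,0,-0.01,0,0,-0.02,1],[0,0,-0.01,0,0,-0.02,1],[0,0,-0.01,0,0,-0.02,1],[0,0,0,0,0,0,1],[0,0,0,0,0,0,1],[0,0,0,0,0,0,1]]'
python3 st.py
```

```text
clock: 12.6
eef_pos: [0.5488, -0.0661, 0.1816]
tool_rot: [0.849, -0.529, -0.0, 0.001]
ft_force: [-1.7, -3.4, 2.0]
grip_width: 0.0204
12.6 q [-1.190e-01  3.710e-01  5.500e-02  1.256e+00 -1.000e-03  2.565e+00] p [ 0.5488 -0.0661  0.1816] w 0.0204 
F [-1.74 -3.41  1.97] T [-0.824  0.273 -0.068] 
x [ 0.441 -0.897  0.001] z [-0.001 -0.001 -1.   ]
```

```bash
python3 -m inch '[[0,0,-0.005,0,0,-0.011,1],[0,0,-0.005,0,0,-0.011,1],[0,0,-0.005,0,0,-0.011,1],[0,0,-0.005,0,0,-0.011,1],[0,0,-0.005,0,0,-0.011,1],[0,0,0,0,0,0,1],[0,0,0,0,0,0,1],[0,0,0,0,0,0,1]]'
python3 - <<'E'
from st import *
n='wrist';c=K(n); p,d=bot.camera(n); cv2.imwrite('pics/w8.png',p)
for i in range(3):
    bot.camera('wrist'); o=bot.get_obs(); print(o['ft_force'].round(2),o['ft_torque'].round(3))
E
```

```text
clock: 13.4
eef_pos: [0.5489, -0.0659, 0.182]
tool_rot: [0.891, -0.453, -0.0, 0.001]
ft_force: [-0.2, -5.0, 0.6]
grip_width: 0.0198
13.4 q [-1.190e-01  3.700e-01  5.600e-02  1.257e+00 -1.000e-03  2.392e+00] p [ 0.5489 -0.0659  0.182 ] w 0.0198 
F [-0.25 -5.01  0.56] T [-0.988 -0.103 -0.147] 
x [ 0.589 -0.808  0.   ] z [-0.001 -0.001 -1.   ]
[ 0.82 -3.74 -1.33] [-1.01  -0.093 -0.135]
[ 1.02 -4.55  0.24] [-1.108 -0.13  -0.139]
[ 0.44 -4.85 -0.75] [-1.143 -0.145 -0.149]
```

View pics/w8.png

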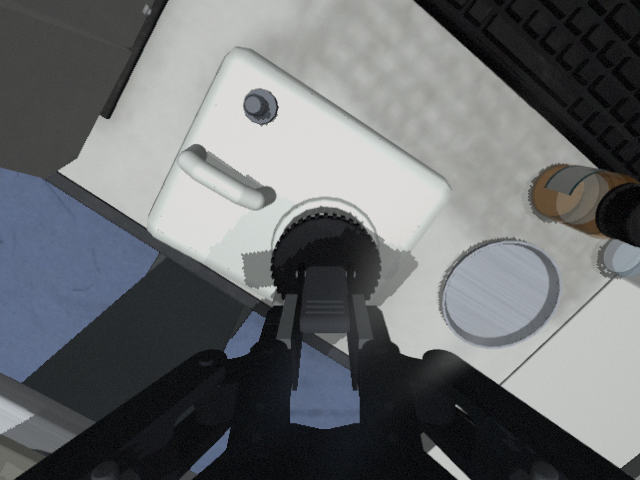

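```bash
python3 -m inch '[[0.02,0.014,0,0,0,0,1],[0,0,0,0,0,-0.006,1],[0,0,0,0,0,-0.006,1],[0,0,0,0,0,0,1],[0,0,0,0,0,0,1],[0,0,0,0,0,0,1],[0,0,0,0,0,0,1],[0,0,0,0,0,0,1]]'; python3 st.py
python3 -m inch '[[0,0,0,0,0,-0.006,1],[0,0,0,0,0,-0.006,1],[0,0,0,0,0,0,1],[0,0,0,0,0,0,1],[0,0,0,0,0,0,1],[0,0,0,0,0,0,1],[0,0,0,0,0,0,1],[0,0,0,0,0,0,1]]' >/dev/null; python3 st.py
```

```text
clock: 14.4
eef_pos: [0.5487, -0.066, 0.1821]
tool_rot: [0.9, -0.436, -0.001, 0.0]
ft_force: [1.2, -2.8, 0.2]
grip_width: 0.0201
14.4 q [-0.12   0.37   0.056  1.258 -0.     2.353] p [ 0.5487 -0.066   0.1821] w 0.0201 
F [ 1.21 -2.79  0.22] T [-0.713 -0.068 -0.223] 
x [ 0.62  -0.784 -0.001] z [-0.001  0.    -1.   ]
15.2 q [-0.12   0.37   0.056  1.257 -0.     2.315] p [ 0.5488 -0.0661  0.1822] w 0.02 
F [-0.31 -2.22  0.78] T [-0.667  0.061 -0.119] 
x [ 0.649 -0.761 -0.001] z [-0.001 -0.    -1.   ]
```

```bash
cat > av.py <<'E'
from h import *
T=[];F=[]
for i in range(4):
    o=bot.get_obs(); T.append(o['ft_torque'][2]);F.append(o['ft_force'])
    if i<3: bot.camera('wrist')
print(round(o['clock'],2),'q6',o['joint_pos'][5].round(4),'deg',np.degrees(2.879-o['joint_pos'][5]).round(2),'T',np.round(T,3),np.mean(T).round(3),'F',np.mean(F,0).round(2))
E
python3 av.py
python3 -m inch '[[0,0,0,0,0,-0.004,1],[0,0,0,0,0,-0.004,1],[0,0,0,0,0,-0.004,1],[0,0,0,0,0,0,1],[0,0,0,0,0,0,1],[0,0,0,0,0,0,1],[0,0,0,0,0,0,1],[0,0,0,0,0,0,1]]' >/dev/null; python3 av.py
```

```text
15.35 q6 2.3153 deg 32.3 T [-0.119 -0.195 -0.11  -0.143] -0.142 F [-0.17 -2.42  0.49]
16.3 q6 2.2775 deg 34.46 T [-0.155 -0.124 -0.117 -0.125] -0.13 F [ 0.12 -2.25  2.07]
```

```bash
python3 -m inch '[[0,0,-0.01,0,0,-0.004,1],[0,0,0,0,0,-0.004,1],[0,0,0,0,0,-0.004,1],[0,0,0,0,0,0,1],[0,0,0,0,0,0,1],[0,0,0,0,0,0,1],[0,0,0,0,0,0,1],[0,0,0,0,0,0,1]]' >/dev/null; python3 av.py
```

```text
17.25 q6 2.2398 deg 36.62 T [-0.104 -0.12  -0.118 -0.142] -0.121 F [ 0.2  -2.85  0.49]
```

```bash
python3 -m inch '[[0,0,0,0,0,-0.004,1],[0,0,0,0,0,-0.004,1],[0,0,0,0,0,-0.004,1],[0,0,0,0,0,0,1],[0,0,0,0,0,0,1],[0,0,0,0,0,0,1],[0,0,0,0,0,0,1],[0,0,0,0,0,0,1]]' >/dev/null; python3 av.py
```

```text
18.2 q6 2.2021 deg 38.78 T [-0.113 -0.163 -0.12  -0.144] -0.135 F [-0.   -2.69  0.45]
```

```bash
python3 -m inch '[[0,0,0,0,0,-0.004,1],[0,0,0,0,0,-0.004,1],[0,0,0,0,0,-0.004,1],[0,0,0,0,0,0,1],[0,0,0,0,0,0,1],[0,0,0,0,0,0,1],[0,0,0,0,0,0,1],[0,0,0,0,0,0,1]]' >/dev/null; python3 av.py
```

```text
19.15 q6 2.1644 deg 40.94 T [-0.131 -0.149 -0.138 -0.126] -0.136 F [ 0.55 -2.74  1.07]
```

```bash
python3 -m inch '[[0,0,0,0,0,-0.004,1],[0,0,0,0,0,-0.004,1],[0,0,0,0,0,-0.004,1],[0,0,0,0,0,0,1],[0,0,0,0,0,0,1],[0,0,0,0,0,0,1],[0,0,0,0,0,0,1],[0,0,0,0,0,0,1]]' >/dev/null; python3 av.py
```

```text
20.1 q6 2.1268 deg 43.1 T [-0.127 -0.127 -0.169 -0.147] -0.142 F [ 0.51 -3.09  1.63]
```

```bash
python3 -m inch '[[0,0,-0.01,0,0,-0.004,1],[0,0,0,0,0,-0.004,1],[0,0,0,0,0,-0.004,1],[0,0,0,0,0,0,1],[0,0,0,0,0,0,1],[0,0,0,0,0,0,1],[0,0,0,0,0,0,1],[0,0,0,0,0,0,1]]' >/dev/null; python3 av.py
```

```text
21.05 q6 2.089 deg 45.26 T [-0.135 -0.153 -0.186 -0.151] -0.156 F [ 0.59 -3.21  0.54]
```

```bash
python3 -m inch '[[0,0,0,0,0,-0.004,1],[0,0,0,0,0,-0.004,1],[0,0,0,0,0,0,1],[0,0,0,0,0,0,1],[0,0,0,0,0,0,1],[0,0,0,0,0,0,1],[0,0,0,0,0,0,1],[0,0,0,0,0,0,1]]' >/dev/null; python3 av.py
```

```text
22.0 q6 2.0639 deg 46.7 T [-0.143 -0.194 -0.16  -0.135] -0.158 F [ 0.79 -2.88  0.64]
```

```bash
python3 -m inch '[[0,0,0,0,0,-0.004,1],[0,0,0,0,0,-0.004,1],[0,0,0,0,0,-0.002,1],[0,0,0,0,0,0,1],[0,0,0,0,0,0,1],[0,0,0,0,0,0,1],[0,0,0,0,0,0,1],[0,0,0,0,0,0,1]]' >/dev/null; python3 av.py
```

```text
22.95 q6 2.0325 deg 48.5 T [-0.109 -0.185 -0.157 -0.099] -0.137 F [ 0.38 -2.71  1.04]
```

Still the baseline friction, so I go on.

```bash
python3 -m inch '[[0,0,0,0,0,-0.004,1],[0,0,0,0,0,-0.004,1],[0,0,0,0,0,-0.004,1],[0,0,0,0,0,0,1],[0,0,0,0,0,0,1],[0,0,0,0,0,0,1],[0,0,0,0,0,0,1],[0,0,0,0,0,0,1]]' >/dev/null; python3 av.py
```

```text
23.9 q6 1.9948 deg 50.66 T [-0.123 -0.149 -0.137 -0.182] -0.148 F [-0.15 -1.92  2.16]
```

```bash
python3 -m inch '[[0,0,-0.01,0,0,-0.004,1],[0,0,0,0,0,-0.004,1],[0,0,0,0,0,-0.004,1],[0,0,0,0,0,0,1],[0,0,0,0,0,0,1],[0,0,0,0,0,0,1],[0,0,0,0,0,0,1],[0,0,0,0,0,0,1]]' >/dev/null; python3 av.py
```

```text
24.85 q6 1.9571 deg 52.82 T [-0.143 -0.128 -0.072 -0.107] -0.113 F [ 0.35 -2.26  0.42]
```

```bash
python3 -m inch '[[0,0,0,0,0,-0.004,1],[0,0,0,0,0,-0.004,1],[0,0,0,0,0,-0.004,1],[0,0,0,0,0,0,1],[0,0,0,0,0,0,1],[0,0,0,0,0,0,1],[0,0,0,0,0,0,1],[0,0,0,0,0,0,1]]' >/dev/null; python3 av.py
```

```text
25.8 q6 1.9194 deg 54.98 T [-0.12  -0.108 -0.081 -0.13 ] -0.11 F [ 0.21 -1.71  1.85]
```

```bash
python3 -m inch '[[0,0,0,0,0,-0.004,1],[0,0,0,0,0,-0.004,1],[0,0,0,0,0,-0.004,1],[0,0,0,0,0,0,1],[0,0,0,0,0,0,1],[0,0,0,0,0,0,1],[0,0,0,0,0,0,1],[0,0,0,0,0,0,1]]' >/dev/null; python3 av.py
```

```text
26.75 q6 1.8817 deg 57.14 T [-0.141 -0.123 -0.116 -0.112] -0.123 F [ 0.7  -2.31  2.5 ]
```

```bash
python3 -m inch '[[0,0,-0.015,0,0,-0.004,1],[0,0,0,0,0,-0.004,1],[0,0,0,0,0,-0.004,1],[0,0,0,0,0,0,1],[0,0,0,0,0,0,1],[0,0,0,0,0,0,1],[0,0,0,0,0,0,1],[0,0,0,0,0,0,1]]' >/dev/null; python3 av.py
python3 - <<'E'
from h import *
p,d=bot.camera('wrist'); cv2.imwrite('pics/w9.png',p)
E
```

```text
27.7 q6 1.844 deg 59.3 T [-0.094 -0.063 -0.119 -0.108] -0.096 F [ 0.03 -1.89  1.08]
```

View pics/w9.png

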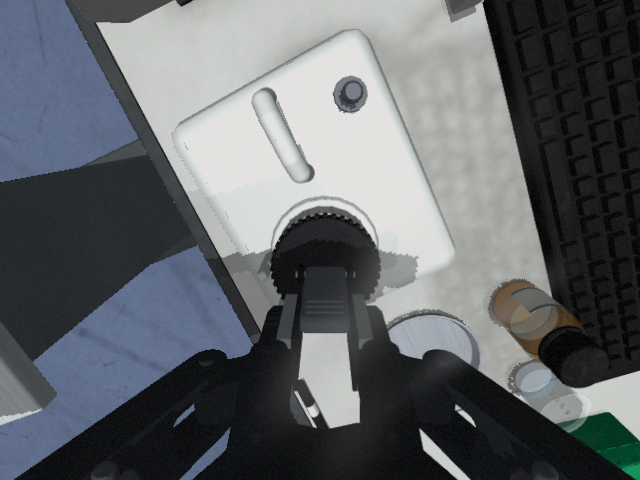

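The hinge ears at about (298,275) and (353,275) are still square to the fingers, so the cap is turning with the gripper. I continue.

```bash
python3 -m inch '[[0,0,-0.01,0,0,-0.004,1],[0,0,0,0,0,-0.004,1],[0,0,0,0,0,-0.004,1],[0,0,0,0,0,0,1],[0,0,0,0,0,0,1],[0,0,0,0,0,0,1],[0,0,0,0,0,0,1],[0,0,0,0,0,0,1]]' >/dev/null; python3 av.py
```

```text
28.7 q6 1.8063 deg 61.46 T [-0.037 -0.09  -0.097 -0.132] -0.089 F [-0.38 -1.7   0.83]
```

```bash
python3 -m inch '[[0,0,0,0,0,-0.004,1],[0,0,0,0,0,-0.004,1],[0,0,0,0,0,-0.004,1],[0,0,0,0,0,0,1],[0,0,0,0,0,0,1],[0,0,0,0,0,0,1],[0,0,0,0,0,0,1],[0,0,0,0,0,0,1]]' >/dev/null; python3 av.py
```

```text
29.65 q6 1.7686 deg 63.62 T [-0.125 -0.127 -0.087 -0.131] -0.118 F [-0.91 -0.69  1.05]
```

```bash
python3 -m inch '[[0,0,0,0,0,-0.004,1],[0,0,0,0,0,-0.004,1],[0,0,0,0,0,-0.002,1],[0,0,0,0,0,0,1],[0,0,0,0,0,0,1],[0,0,0,0,0,0,1],[0,0,0,0,0,0,1],[0,0,0,0,0,0,1]]' >/dev/null; python3 av.py
```

```text
30.6 q6 1.7372 deg 65.42 T [-0.097 -0.135 -0.119 -0.123] -0.119 F [-1.47 -1.29  1.03]
```

```bash
python3 -m inch '[[0,0,0,0,0,-0.004,1],[0,0,0,0,0,-0.004,1],[0,0,0,0,0,-0.002,1],[0,0,0,0,0,0,1],[0,0,0,0,0,0,1],[0,0,0,0,0,0,1],[0,0,0,0,0,0,1],[0,0,0,0,0,0,1]]' >/dev/null; python3 av.py
```

```text
31.55 q6 1.7058 deg 67.22 T [-0.177 -0.123 -0.159 -0.165] -0.156 F [-1.5  -0.79  0.48]
```

```bash
python3 -m inch '[[0,0,0,0,0,-0.003,1],[0,0,0,0,0,-0.002,1],[0,0,0,0,0,0,1],[0,0,0,0,0,0,1],[0,0,0,0,0,0,1],[0,0,0,0,0,0,1],[0,0,0,0,0,0,1],[0,0,0,0,0,0,1]]' >/dev/null; python3 av.py
```

```text
32.5 q6 1.69 deg 68.12 T [-0.202 -0.247 -0.236 -0.155] -0.21 F [-1.26 -1.21  0.05]
```

Torque rose clearly above baseline (−0.11 → −0.21), so that is the end stop. I back off about 1.6° and try a gentle lift.

```bash
python3 -m inch '[[0,0,0,0,0,0.005,1],[0,0,0,0,0,0.004,1],[0,0,-0.03,0,0,0,1],[0,0,-0.03,0,0,0,1],[0,0,-0.03,0,0,0,1],[0,0,-0.03,0,0,0,1],[0,0,0,0,0,0,1],[0,0,0,0,0,0,1]]' >/dev/null; python3 av.py; python3 st.py
```

```text
33.45 q6 1.7183 deg 66.5 T [-0.028  0.009  0.037  0.013] 0.008 F [-1.33 -0.71 -1.96]
33.45 q [-0.12   0.368  0.064  1.268 -0.     1.718] p [ 0.549  -0.0661  0.1867] w 0.02 
F [-1.54 -0.4  -1.04] T [-0.14   0.277  0.013] 
x [ 0.964 -0.264 -0.001] z [-0.001 -0.    -1.   ]
```

```bash
python3 -m inch '[[0,0,-0.06,0,0,0,1],[0,0,-0.06,0,0,0,1],[0,0,-0.06,0,0,0,1],[0,0,-0.06,0,0,0,1],[0,0,-0.06,0,0,0,1],[0,0,-0.06,0,0,0,1],[0,0,-0.06,0,0,0,1],[0,0,-0.06,0,0,0,1]]' >/dev/null; python3 av.py;python3 - <<'E'
from h import *
p,d=bot.camera('wrist'); cv2.imwrite('pics/w10.png',p)
E
```

```text
34.4 q6 1.7184 deg 66.5 T [ 0.024 -0.008 -0.002 -0.024] -0.003 F [-0.25 -0.14 -1.41]
```

View pics/w10.png

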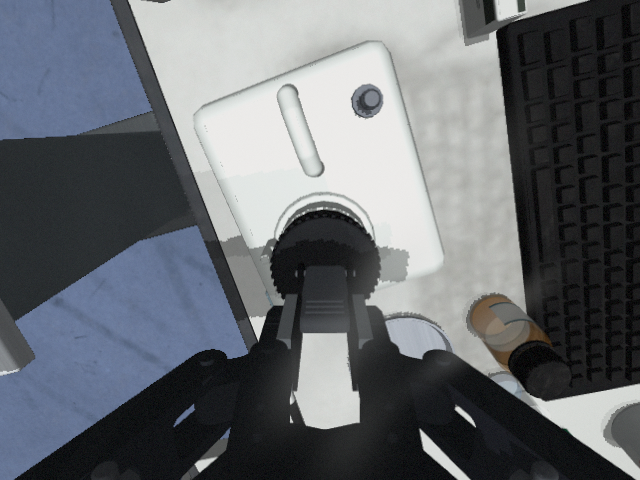

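```bash
python3 -m inch '[[0,0,-0.3,0,0,0,1],[0,0,-0.4,0,0,0,1],[0,0,-0.4,0,0,0,1],[0,0,-0.4,0,0,0,1],[0,0,-0.4,0,0,0,1],[0,0,-0.3,0,0,0,1],[0,0,0,0,0,0,1],[0,0,0,0,0,0,1]]' >/dev/null
python3 - <<'E'
from st import *
togo([.5867,-.2522,.2515])
X=np.load('topX.npy')
m=(X[...,2]>.04)&(X[...,2]<.13)&(X[...,0]>.55)&(X[...,0]<.75)&(X[...,1]<-.18)&(X[...,1]>-.35)
print(X[m].min(0),X[m].max(0))
for hi in (.07,.09): 
  q=X[m&(X[...,2]>hi)]; print(q[:,:2].mean(0),q.min(0),q.max(0))
# dish via scene now
p,d=bot.camera('top'); c=K('top'); vv,uu=np.mgrid[0:480,0:640]; Y=dep('top',np.c_[uu.ravel(),vv.ravel()].astype(float),d,c).reshape(480,640,3)
m=(uu>425)&(uu<482)&(vv>228)&(vv<285)&(Y[...,2]>.007)&(Y[...,2]<.022); q=Y[m][:,:2]*1000; print(cv2.minEnclosingCircle(q.astype(np.float32)))
cv2.imwrite('pics/t11.png',cv2.resize(p[200:320,330:510],None,fx=4,fy=4))
E
```

```text
35.25 q [-0.12   0.34   0.199  1.43  -0.     1.718] p [ 0.5489 -0.0661  0.2536] w 0.0202 
F [ 0.44 -0.23 -1.06] T [ 0.001 -0.026 -0.008] 
x [ 0.964 -0.264 -0.001] z [-0.001 -0.    -1.   ]
shift units [3.424 6.778 0.082]
[ 0.66610762 -0.34474066  0.04045668] [ 0.71802061 -0.19608528  0.11356144]
[ 0.6880278  -0.21816432] [ 0.66918025 -0.24402505  0.07011777] [ 0.71329896 -0.19802837  0.11356144]
[ 0.69052561 -0.22077859] [ 0.67361043 -0.24053344  0.09022919] [ 0.71329896 -0.20195714  0.11356144]
((0.0, 0.0), 0.0)
```

View pics/t11.png

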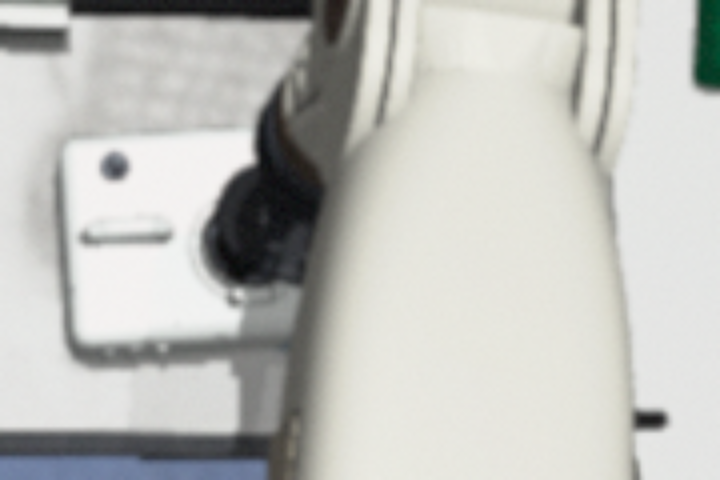

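```bash
python3 -m inch '[[0.3,0.6,0,0,0,0,1],[0.45,0.9,0,0,0,0,1],[0.45,0.95,0,0,0,0,1],[0.45,0.95,0,0,0,0,1],[0.45,0.95,0,0,0,0,1],[0.45,0.95,0,0,0,0,1],[0.45,0.9,0,0,0,0,1],[0.3,0.58,0,0,0,0,1]]' >/dev/null
python3 -m inch '[[0,0,0.5,0,0,0,1],[0,0,0.8,0,0,0,1],[0,0,0.9,0,0,0,1],[0,0,0.9,0,0,0,1],[0,0,0.9,0,0,0,1],[0,0,0.6,0,0,0,1],[0,0,0,0,0,0,1],[0,0,0,0,0,0,1]]' >/dev/null
python3 - <<'E'
from st import *
togo([.585,-.252,.083])
for n in('wrist','scene'):
  p,d=bot.camera(n); cv2.imwrite(f'pics/{n}12.png',p if n=='wrist' else cv2.resize(p[220:370,360:520],None,fx=4,fy=4))
E
```

```text
36.9 q [-4.080e-01  5.600e-01  2.400e-01  1.253e+00 -1.000e-03  1.431e+00] p [ 0.5831 -0.2521  0.1381] w 0.0199 
F [-0.82  0.12 -0.31] T [-0.034 -0.012  0.052] 
x [ 0.964 -0.265 -0.002] z [-0.002  0.    -1.   ]
shift units [ 0.076 -0.024  2.202]
```

View pics/wrist12.png

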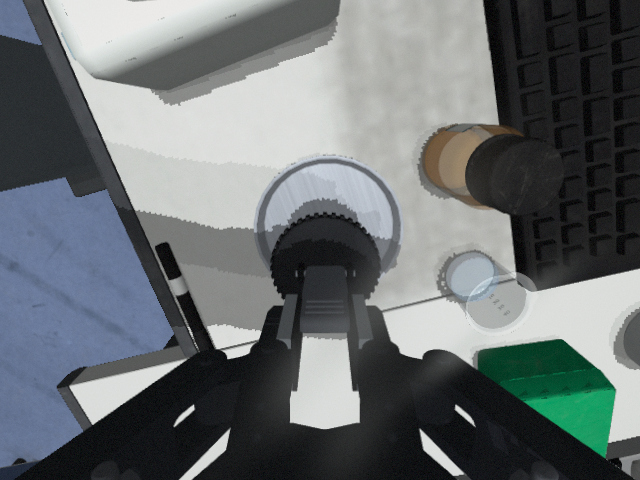

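View pics/scene12.png

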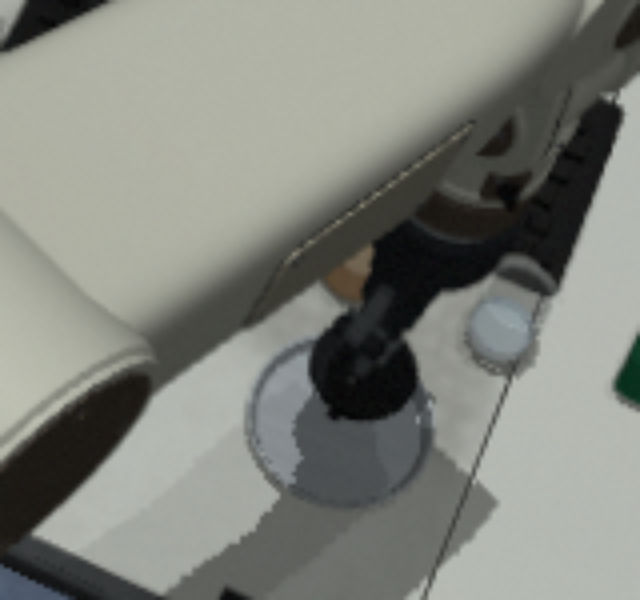

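```bash
python3 -m inch '[[0.05,0,0.4,0,0,0,1],[0,0,0.5,0,0,0,1],[0,0,0.5,0,0,0,1],[0,0,0.3,0,0,0,1],[0,0,0.2,0,0,0,1],[0,0,0.05,0,0,0,1],[0,0,0,0,0,0,1],[0,0,0,0,0,0,1]]'; python3 av.py
python3 -m inch '[[0,0,0.03,0,0,0,1],[0,0,0.03,0,0,0,1],[0,0,0.03,0,0,0,1],[0,0,0.03,0,0,0,1],[0,0,0,0,0,0,1],[0,0,0,0,0,0,1],[0,0,0,0,0,0,1],[0,0,0,0,0,0,1]]'; python3 av.py
```

```text
clock: 37.8
eef_pos: [0.5851, -0.2519, 0.0903]
tool_rot: [0.991, -0.133, -0.0, 0.0]
ft_force: [0.4, -0.1, -0.3]
grip_width: 0.0203
37.95 q6 1.4318 deg 82.92 T [-0.004 -0.056  0.054 -0.004] -0.003 F [ 0.06  0.26 -0.85]
clock: 38.75
eef_pos: [0.5847, -0.2518, 0.0868]
tool_rot: [0.991, -0.133, -0.001, 0.0]
ft_force: [-0.0, 0.0, -0.5]
grip_width: 0.0198
38.9 q6 1.4318 deg 82.92 T [ 0.013 -0.011  0.008 -0.06 ] -0.012 F [ 0.3   0.11 -0.87]
```

```bash
python3 -m inch '[[0,0,0.03,0,0,0,1],[0,0,0.03,0,0,0,1],[0,0,0.02,0,0,0,1],[0,0,0.02,0,0,0,1],[0,0,0,0,0,0,1],[0,0,0,0,0,0,1],[0,0,0,0,0,0,1],[0,0,0,0,0,0,1]]'; python3 av.py
```

```text
clock: 39.7
eef_pos: [0.5847, -0.2518, 0.0843]
tool_rot: [0.991, -0.133, -0.001, 0.0]
ft_force: [0.2, -0.2, -0.8]
grip_width: 0.0202
39.85 q6 1.4318 deg 82.92 T [ 0.042 -0.096 -0.047  0.003] -0.025 F [-0.13 -0.05 -0.98]
```

```bash
python3 -m inch '[[0,0,0.02,0,0,0,1],[0,0,0.02,0,0,0,1],[0,0,0.02,0,0,0,1],[0,0,0,0,0,0,1],[0,0,0,0,0,0,1],[0,0,0,0,0,0,1],[0,0,0,0,0,0,1],[0,0,0,0,0,0,1]]'; python3 av.py
```

```text
clock: 40.65
eef_pos: [0.5847, -0.2518, 0.0828]
tool_rot: [0.991, -0.133, -0.001, 0.0]
ft_force: [-0.3, -0.2, -1.7]
grip_width: 0.0201
40.8 q6 1.4318 deg 82.92 T [-0.032 -0.001 -0.031 -0.015] -0.02 F [-0.21  0.17 -1.36]
```

```bash
python3 -m inch '[[0,0,0.02,0,0,0,1],[0,0,0.02,0,0,0,1],[0,0,0,0,0,0,1],[0,0,0,0,0,0,1],[0,0,0,0,0,0,1],[0,0,0,0,0,0,1],[0,0,0,0,0,0,1],[0,0,0,0,0,0,1]]'; python3 av.py
```

```text
clock: 41.6
eef_pos: [0.5849, -0.2521, 0.0823]
tool_rot: [0.991, -0.133, -0.0, 0.0]
ft_force: [-1.6, -0.7, 5.1]
grip_width: 0.0202
41.75 q6 1.4318 deg 82.92 T [ 0.013  0.005 -0.015  0.007] 0.002 F [-1.93 -0.77  5.38]
```

Contact at about 5 N. I ease up a touch and open gently.

```bash
python3 -m inch '[[0,0,-0.012,0,0,0,1],[0,0,0,0,0,0,0.5],[0,0,0,0,0,0,0.4],[0,0,0,0,0,0,0.3],[0,0,0,0,0,0,0.2],[0,0,0,0,0,0,0],[0,0,0,0,0,0,0],[0,0,0,0,0,0,0]]'
python3 -m inch '[[0,0,-0.4,0,0,0,0],[0,0,-0.8,0,0,0,0],[0,0,-0.9,0,0,0,0],[0,0,-0.9,0,0,0,0],[0,0,-0.9,0,0,0,0],[0,0,-0.9,0,0,0,0],[0,0,0,0,0,0,0],[0,0,0,0,0,0,0]]'
python3 - <<'E'
from h import *
for n in('wrist','scene'):
  c=K(n);p,d=bot.camera(n); np.savez(n+'13.npz',d=d,p=p,k=c[0],dc=c[1],R=c[2],t=c[3]); cv2.imwrite(f'pics/{n}13.png',p if n=='wrist' else cv2.resize(p[220:400,300:520],None,fx=3.5,fy=3.3))
E
```

```text
clock: 42.55
eef_pos: [0.5846, -0.2517, 0.0819]
tool_rot: [0.991, -0.133, -0.001, 0.0]
ft_force: [0.1, -0.3, 0.6]
grip_width: 0.0425
clock: 43.35
eef_pos: [0.5852, -0.252, 0.203]
tool_rot: [0.991, -0.133, 0.0, 0.0]
ft_force: [0.4, 0.8, -1.1]
grip_width: 0.043
```

View pics/wrist13.png

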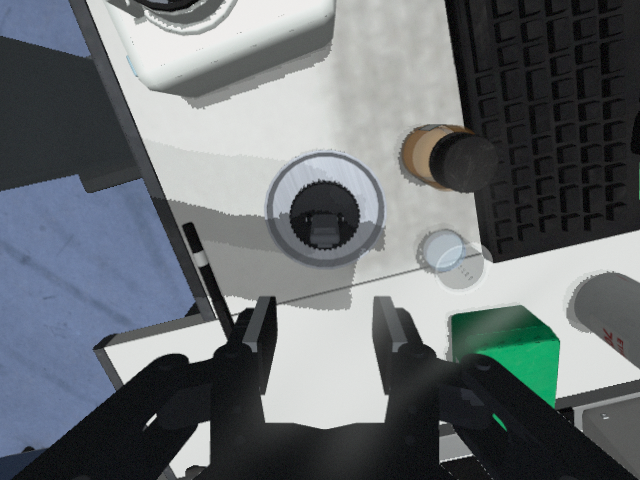

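View pics/scene13.png

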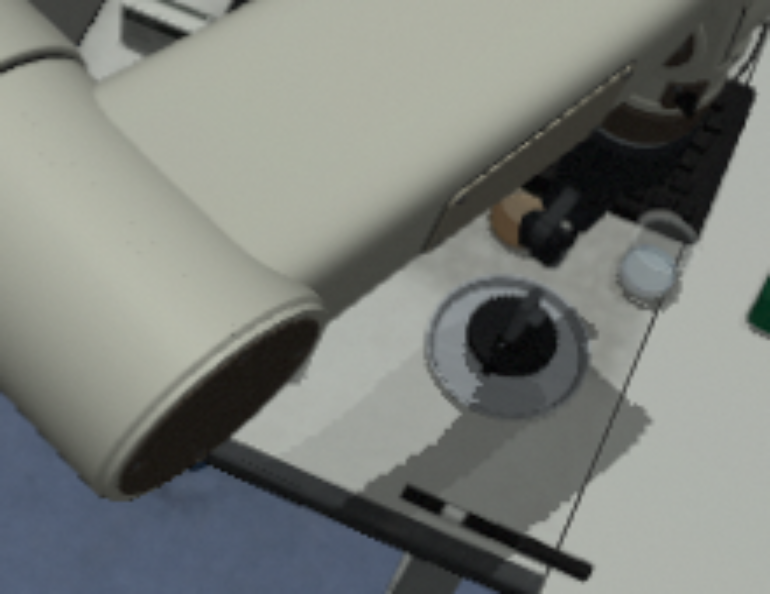

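The cap stands upright in the dish: cap at (325,215), dish at (325,209). I do a quick level check and then hand in.

Run:
```python
from h import *
z=np.load('wrist13.npz'); p,D=z['p'],z['d']; cal=(z['k'],z['dc'],z['R'],z['t'])
vv,uu=np.mgrid[0:480,0:640]; X=dep('w',np.c_[uu.ravel(),vv.ravel()].astype(float),D,cal).reshape(480,640,3)
m=(uu>288)&(uu<362)&(vv>178)&(vv<250)&(X[...,2]>.028)&(X[...,2]<.045)
q=X[m]; A=np.c_[q[:,:2],np.ones(len(q))]; print(len(q),np.median(q[:,2]),'slope',np.linalg.lstsq(A,q[:,2],rcond=None)[0][:2],q.min(0),q.max(0))
m=(uu>260)&(uu<390)&(vv>145)&(vv<270)&(X[...,2]>.009)&(X[...,2]<.02); print('dish',cv2.minEnclosingCircle((X[m][:,:2]*1000).astype(np.float32)))
m=(uu>288)&(uu<362)&(vv>178)&(vv<260)&(X[...,2]>.06)&(X[...,2]<.12);q=X[m]; print('tab',q.mean(0),q.max(0))
print(bot.job_done())
```

```text
2844 0.03583723678951253 slope [-0.00110542 -0.00549743] [ 0.55381702 -0.28193574  0.02844884] [ 0.61740981 -0.21934248  0.04499391]
dish ((586.32373046875, -252.21998596191406), 58.627723693847656)
tab [ 0.58600677 -0.24915652  0.08753299] [ 0.59659182 -0.24380438  0.10064324]
the job is handed in; nothing more can be done
None
```

The tank's filler is open, and the cap stands plug down in the middle of the steel dish. The job is handed in at about 43 s of the 72 s allowed. No verdict was reported.

- **Tab:** I pushed it up from below with the closed fingers until its stop pushed back at about 4 N. In the camera depth it looked about 4 degrees past vertical, which disagrees with its stated limit. I put that down to hinge give or camera error and did not check further.
- **Unscrewing:** I gripped the tab by its sides and turned anticlockwise in steps of about 2 degrees. The turning torque stayed near 0.11–0.15 N m, then rose to 0.21 N m at 68 degrees. I took that as the end stop, roughly 0.1 N m beyond friction and so close to the 0.12 N m it bears. I backed off 1.6 degrees.
- **Lifting:** The cap then came up freely, with about 2 N of downward pull or less on the gripper.
- **Setting down:** The cap touched the dish floor at about 5 N. I eased off slightly and opened the fingers.

Last checks:
- The rim measured 35.8 mm high against an expected 36 mm, and was level within 0.4 degrees.
- The cap is within about 2 mm of the dish's centre.
- The dish is within about 0.5 mm of where it started.
- The gripper is clear. The beaker, bottle and marker looked undisturbed in the last pictures; the timer and tape were not in view there.

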